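# Clear the drill arm and slide the rail home

## Task

Swing the drill-guide arm of the wooden jig right back until its guide is well clear of the trough, then slide the pine rail along the trough until its end sits against the steel end stop, lying flat between the trough's walls. The rail must not be pushed against the arm, and the tape measure and the chisel beside the jig stay where they are.

Things in the scene. Friction and masses are not known exactly. Their poses are not given: they have to be found in the camera images.
- jig: Fixed plywood drilling jig, base board 185 x 410 x 12 mm. Origin on the bench under the trough's centre line, level with the hinge; y runs along the trough to the end stop, x across it to the hinge side. Trough: 66 mm wide, floor z = 12 mm, from y = -290 (open end) to 90 mm; its walls are 12 mm thick, tops at z = 37 mm. The board reaches x = -55..130 mm.
- stop_face (a point): Foot of the end stop's face, on the trough's floor and centre line (90 mm along jig y); same axes as the jig. The stop is a dark steel bar across the trough, 25 mm high (top 37 mm above the bench).
- drill_arm (a joint): Hinge of the drill-guide arm (vertical axis), rad, 0 to 1.75. 0: the arm lies across the trough, pointing along jig -x; it grows as the tip swings to the end stop side (jig +y); at 1.57 the arm points along +y, beside the trough. Friction holds it where it is left (about 1 N at the tip moves it). The guide is clear of the trough from 1.2.
- drillarm_pivot (a point): On the hinge axis, at the underside of the arm's bar (62 mm above the bench); fixed to the jig, with its axes, 75 mm from the trough's centre line along jig x.
- drillarm_tip (a point): Centre of the black knob (22 mm diameter, 20 mm high) at the arm's end, 170 mm from the hinge axis, 73 mm above the bench; x axis points to the hinge. The arm is an aluminium bar 22 mm wide, 63 to 83 mm above the bench; nothing on it is above 94 mm. At joint 0 the bar overhangs the trough's near side from 125 mm off the hinge outwards: free to be pushed there.
- drillarm_guide (a point): Bottom centre of the dark steel drill guide, a cylinder of 28 mm diameter that hangs from the arm 75 mm from the hinge, down to 46 mm above the bench: lower than the rail's top, so it blocks the rail, but higher than the trough walls and the end stop.
- rail_center (a point): Centre of the loose pine rail: 60 mm wide (x), 150 mm long (y), 45 mm high (z), about 0.2 kg, lying in the trough with its top 57 mm above the bench; pencil lines on top. Its y axis points towards the end stop.
- rail_front (a point): Middle of the bottom edge of the rail's end that faces the stop (on the trough's floor, 75 mm along the rail's y from its centre).
- rail_back (a point): Centre of the rail's other end face, the one to push (22.5 mm above the trough's floor).
- tape: Bystander: tape measure, 30 x 72 x 62 mm, standing on the jig's base board; origin under its centre.
- chisel: Bystander: chisel with blue handle, 240 mm long along its y, 28 mm high, lying on the bench in front of the jig; origin at mid-length.
There are look-alikes about, which are no part of the job. What is shaped like the part that bears rail_center but orange or yellow is not meant.

How it is judged:
On the way, in this order (a step that is already met when the one before it is completed fails the run):
1. the arm is swung clear of the trough (joint above 1.2 rad) while the rail is still in the trough, short of the stop (value of joint drill_arm above 1.2 rad and y of rail_front in the frame of stop_face below -0.05 m), for 0.2 s.
2. the rail is home against the end stop (y of rail_front in the frame of stop_face between -0.006 and 0.003 m and x of rail_front in the frame of stop_face between -0.008 and 0.008 m and z of rail_front in the frame of stop_face below 0.004 m and angle between rail_center's own z axis and vertical below 0.05 rad), for 0.2 s.
At the end, for the whole second after the job is handed in: The arm stands clear of the trough (joint above 1.2 rad) and still; the rail lies flat in the trough (within 0.05 rad), at rest, its front end within 6 mm of the end stop's face and within 8 mm of the centre line (all of step 2 and value of joint drill_arm above 1.2 rad and linear speed of rail below 0.01 m/s and velocity of joint drill_arm between -0.05 and 0.05 rad/s); the robot touches nothing.
It fails at once if the rail is pushed against the arm (more than 3 N) (contact force between rail and drill_arm above 3 N).
It fails at once if the tape measure or the chisel is moved by more than 40 mm (distance of any of tape, chisel from where it was at the start of the episode above 0.04 m).
It also fails if it takes over 51 s, if anything falls off the work surface, if the arm or the gripper's body presses on something with over 40 N, if the wrist force passes 120 N, or if a joint passes its speed limit or range.

## Robot

A 7-joint arm with a two-finger parallel gripper is mounted at the origin on the work surface. World frame = base frame: x ahead of the robot, y to its left, z up, the work surface at z = 0. Lengths are in m, angles in rad, forces in N, time in s.
With the tool pointing down it reaches from about 0.425 to 0.875 m from the base axis. Payload 4.7 kg.
Tool frame: the origin (TCP) lies midway between the tips of the shut fingers; the grasp point (between the pads) lies ctrl.grasp_offset behind it (ctrl.grasp_offset is the distance from the TCP to the grasp point, in m); z points along the fingers, y is the line along which they close (so a half turn about z gives the same grasp; the last joint's range is limited). The gripper opens to 87 mm and grips with 3 to 60 N. Pads are 19 mm wide; open, the fingers measure 117 mm over their backs; the gripper's body (75 mm by 190 mm) begins 51 mm behind the grasp point.
Start: joints at [0.014, 0.321, -0.07, 1.45, 0.023, 1.371, -0.057], TCP at [0.65, -0, 0.223] pointing down, gripper open.
Joint ranges: [-2.86, 2.86], [-0.3, 2.09], [-1.38, 1.24], [0.06, 2.45], [-1.56, 4.7], [0.09, 2.05], [-2.69, 2.69]. Speed limits (rad/s): [2.57, 2.57, 3.14, 3.14, 3.14, 3.14, 3.14].

## Interface

Orientations are given as a rotation vector (axis times angle).
In Python, from bench import ctrl gives the robot as it stands. The module is installed in compiled form; this text tells all that it offers.
- The arm moves only by the tool jog_arm, never from a script. Its argument "moves" is one flat list of numbers, 7 for each row, row after row: the shift along the tool's x, y, z in units of 30 cm (1.0 is 30 cm), then the turn, a rotation vector about the tool's x, y, z in units of 60 degrees (1.0 is 60 degrees), then the gripper's target within -1 to 1 (fully open at 1, half-way at 0, shut at -1). In form: [x, y, z, wx, wy, wz, fingers, x, y, z, wx, wy, wz, fingers, ...]. A call has exactly 8 rows; each row is the pose to reach, as a shift and turn from the pose commanded when the call began, along the tool's axes at that moment; what a row does not reach only later rows make up. A row lasts 1/8 s, in which the tool goes at most 62.5 mm and 10.7 degrees, less where a joint would pass 70% of its speed; a pose out of reach is approached as far as the arm can. A call with a number of a shift or a turn outside -1 to 1 is refused whole. A call with a gripper value outside its range is refused whole. The fingers move at their own pace and stop on an object; "newtons" is the grip in N (left out, the last holds). Time passes only in rows, so rows that repeat a pose let the fingers close, or fill a call up. It gives the time, the measured TCP pose, the force, the opening and the grip force at its end, in the units of the state.
- ctrl.get_state(): the state, without advancing time (a new reading comes with each control period).
- ctrl.get_image(name): name is "scene" or "side" or "wrist"; returns a dict with "pixels" (480x640x3 uint8, red, green, blue), "fx", "fy", "cx", "cy" (pixels), "xyz" and "rotation" of the camera in the world; the wrist camera has in their place "tool_from_camera" (4x4, takes a point from camera to tool coordinates, whose origin is the TCP and whose axes are the flange's). Camera axes: x right, y up, looking along -z (the intrinsics and any distortion apply to the point x, -y, -z); pixel columns grow to the right and rows downward; lengths in m; the calibration is good to about 2 mm. A picture is of the moment at which its call begins: read the wrist's pose just before it. There is no depth.
- ctrl.close_job(): hands the job in; it is judged then, once.
The state is a dict: "time": time; "joint_positions": joint angles; "qd": joint speeds; "joint_torque": joint torques, N m; "position": TCP position; "tool_rot": TCP orientation; "ft_force": force on the tool from outside, world axes, zero at the start; "torque": the same for the moment, N m; "grip_width": opening from 0.0 (shut) to 1.0 (fully open); "grip_force": force on a finger pad.
Only numpy, scipy, OpenCV 4.12 (cv2) and the standard library are available. Lean on these libraries where they do the work, as an engineer would, in place of code of your own. Each camera call takes 0.05 s, during which the arm holds its last target. There are 200 camera calls.

## Working session

There is one attempt and no reset: what is moved stays moved. The work goes in short steps, Python scripts to look and compute and a tool call to move; the robot and the scene stay as the last step left them, time stands still between calls to the robot, and variables do not carry over. Pictures are saved under pics/ and viewed, at most 10 in all, crops included, and the job is handed in when it is done.

Besides the shell and the picture viewer there is one more tool, called after "Call:" by a JSON object that holds its "api" and its "payload". jog_arm: Moves the arm, as the interface text tells. Its arguments: {"type":"object","properties":{"moves":{"type":"array"},"newtons":{"type":"number"}},"required":["moves"]}

```bash
mkdir -p pics
python3 - <<'E'
from bench import ctrl
import cv2
for n in("scene","side"):
    d=ctrl.get_image(n); cv2.imwrite(f"pics/{n}0.png",d["pixels"][:,:,::-1])
    print(n,{k:v for k,v in d.items() if k!="pixels"})
s=ctrl.get_state();print(s["time"],s["position"],s["tool_rot"],ctrl.grasp_offset)
E
```

```text
scene {'fx': 585.1363054706972, 'fy': 585.1363054706972, 'cx': 328.9954436485939, 'cy': 244.83164142211453, 'xyz': array([ 1.00019062, -0.79048974,  1.04272344]), 'rotation': array([0.73045801, 0.19650135, 0.51803793])}
side {'fx': 497.44949663870017, 'fy': 497.44949663870017, 'cx': 316.2100710235659, 'cy': 230.2940065438382, 'xyz': array([0.35853999, 0.90696043, 0.68717927]), 'rotation': array([ 0.15585856, -1.43237664, -2.58893548])}
0.1 [ 6.4950407e-01 -7.0199620e-05  2.2154589e-01] [-2.22060683e+00 -2.22064642e+00  2.08541588e-03] 0.0187
```

View pics/scene0.png

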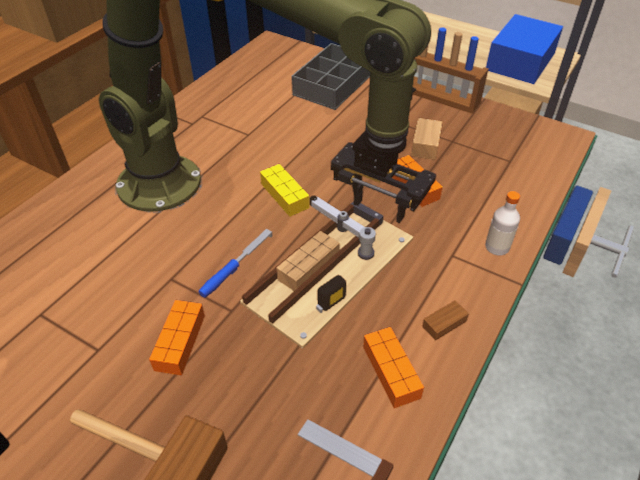

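View pics/side0.png

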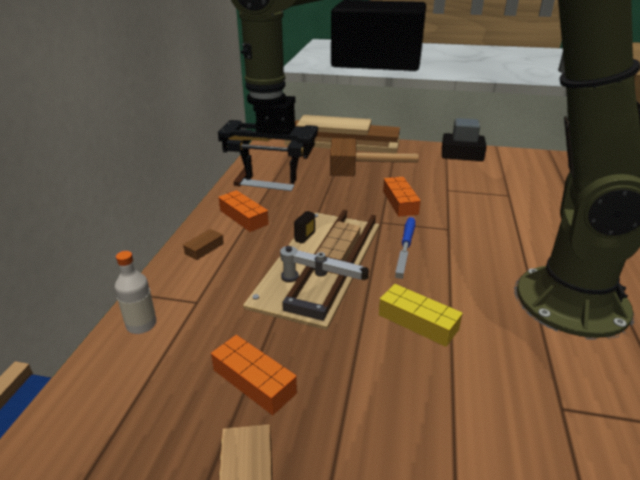

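Scene: the pine rail is in the trough at about (308,260), with the arm's knob at (314,203), hinge post (367,240), stop (367,213), tape (332,293) and chisel (235,263). Rail look-alikes: orange (178,336), (393,365), (420,180), yellow (285,190), plain pine block (428,135). By colour and place, the one in the trough is the right one. I'll check it in crops.

Run:
```python
import cv2
a=cv2.imread("pics/scene0.png")[170:350,195:425]
cv2.imwrite("pics/c1.png",cv2.resize(a,None,fx=3.3,fy=3.3,interpolation=cv2.INTER_CUBIC))
a=cv2.imread("pics/side0.png")[200:335,230:430]
cv2.imwrite("pics/c2.png",cv2.resize(a,None,fx=4,fy=4,interpolation=cv2.INTER_CUBIC))
```

```text
(no output)
```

View pics/c1.png

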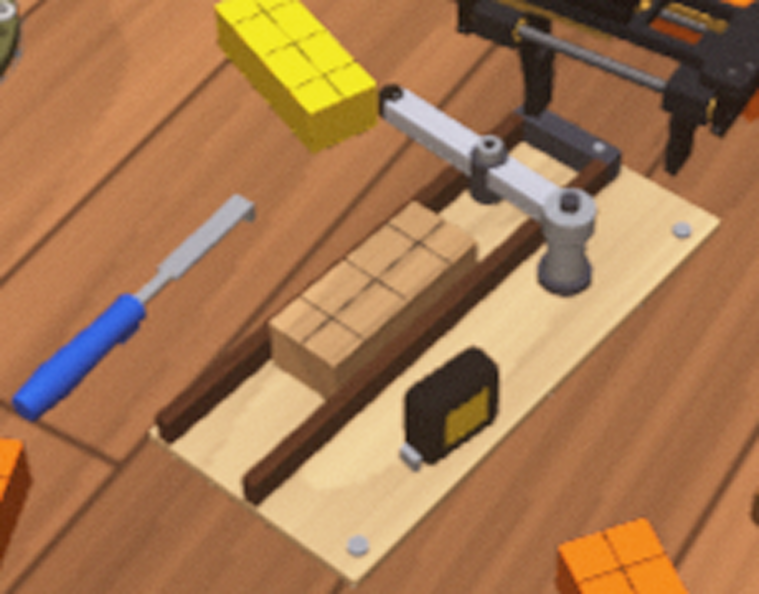

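View pics/c2.png

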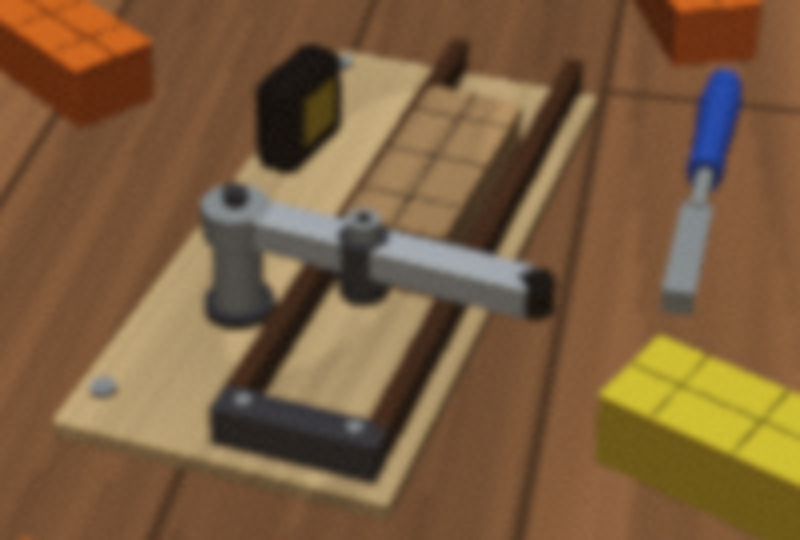

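Crop c1: pine rail with pencil lines, top corners (415,203), (475,240), (330,362), (272,323). Board corners at (150,432), (352,572), (718,220), wall ends (165,418), (250,483), knob (391,97). Crop c2: board corners (60,422), (388,502), (595,97), knob (540,292). The choice is confirmed, so next I fit the jig pose.

```bash
cat > h.py <<'E'
import numpy as np
from scipy.optimize import least_squares
from scipy.spatial.transform import Rotation as R
C={"scene":(585.136,328.995,244.832,[1.00019062,-0.79048974,1.04272344],[0.73045801,0.19650135,0.51803793]),
"side":(497.449,316.21,230.294,[0.35853999,0.90696043,0.68717927],[0.15585856,-1.43237664,-2.58893548])}
def proj(n,P):
    f,cx,cy,t,r=C[n]; q=R.from_rotvec(r).inv().apply(np.atleast_2d(P)-t)
    return np.c_[cx-f*q[:,0]/q[:,2],cy+f*q[:,1]/q[:,2]]
def ray(n,u,v,z):
    f,cx,cy,t,r=C[n]; d=R.from_rotvec(r).apply([(u-cx)/f,-(v-cy)/f,-1]); t=np.array(t)
    return t+d*(z-t[2])/d[2]
def c1(u,v): return (u+.5)/3.3-.5+195,(v+.5)/3.3-.5+170
def c2(u,v): return (u+.5)/4-.5+230,(v+.5)/4-.5+200
def jw(p,P):
    P=np.atleast_2d(P)/1000; c,s=np.cos(p[2]),np.sin(p[2])
    return np.c_[p[0]+c*P[:,0]-s*P[:,1],p[1]+s*P[:,0]+c*P[:,1],P[:,2]]
def wj(p,P):
    d=np.atleast_2d(P)[:,:2]-p[:2]; c,s=np.cos(p[2]),np.sin(p[2])
    return np.c_[c*d[:,0]+s*d[:,1],-s*d[:,0]+c*d[:,1]]*1000
E
python3 - <<'E'
from h import *
O=[("scene",c1(150,432),(-55,-290,12)),("scene",c1(352,572),(130,-290,12)),("scene",c1(718,220),(130,120,12)),
("scene",c1(165,418),(-39,-290,37)),("scene",c1(250,483),(39,-290,37)),
("side",c2(60,422),(130,120,12)),("side",c2(388,502),(-55,120,12)),("side",c2(595,97),(-55,-290,12))]
f=lambda p:np.concatenate([proj(n,jw(p,P))[0]-uv for n,uv,P in O])
r=min((least_squares(f,[.65,-.1,a]) for a in(-2,0,1.5,3)),key=lambda r:r.cost)
p=r.x;print(p,r.fun.reshape(-1,2).round(1).tolist())
for n,g,uv,z in[("scene",c1,(391,97),.08),("side",c2,(540,292),.073),*[("scene",c1,q,.057) for q in((415,203),(475,240),(330,362),(272,323))],("scene",c1,(450,405),.045),("scene",c1,(240,200),.008),("scene",c1,(30,408),.015)]:
    w=ray(n,*g(*uv),z);print(uv,w.round(4),wj(p,w).round(1))
E
```

```text
[0.5263456  0.06610398 6.13787723] [[-0.6, -0.8], [1.4, 2.2], [0.9, -1.1], [-1.1, 0.2], [-0.5, -0.8], [-1.5, -0.4], [1.1, 0.7], [0.7, -0.5]]
(391, 97) [0.4349 0.0867 0.08  ] [[-93.5   7.2]]
(540, 292) [0.4328 0.0881 0.073 ] [[-95.7   8.2]]
(415, 203) [0.4948 0.0227 0.057 ] [[-24.9 -47.5]]
(475, 240) [0.5495 0.0138 0.057 ] [[ 30.5 -48.4]]
(330, 362) [ 0.5235 -0.131   0.057 ] [[  25.8 -195.5]]
(272, 323) [ 0.4717 -0.123   0.057 ] [[ -26.7 -195. ]]
(450, 405) [ 0.6049 -0.1126  0.045 ] [[ 103.6 -165.5]]
(240, 200) [ 0.3564 -0.0023  0.008 ] [[-158.2  -92.3]]
(30, 408) [ 0.3528 -0.2413  0.015 ] [[-127.2 -329.2]]
```

Call:
{"api": "jog_arm", "payload": {"moves": [0.02, -0.12, 0, 0, 0, 0.05, -1, 0.05, -0.3, 0, 0, 0, 0.1, -1, 0.08, -0.48, 0, 0, 0, 0.139, -1, 0.1, -0.6, 0, 0, 0, 0.139, -1, 0.103, -0.65, 0, 0, 0, 0.139, -1, 0.103, -0.65, 0, 0, 0, 0.139, -1, 0.103, -0.65, 0.1, 0, 0, 0.139, -1, 0.103, -0.65, 0.2, 0, 0, 0.139, -1], "newtons": 20}}

```text
time: 1.1
position: [0.4568, 0.0305, 0.162]
tool_rot: [2.377, 2.052, 0.002]
ft_force: [0.4, -0.2, -0.7]
grip_width: 0.165
grip_force: 0.0
```

```bash
cat >> h.py <<'E'
J=np.array([0.5263456,0.06610398,6.13787723])
def st():
    from bench import ctrl
    s=ctrl.get_state(); Rt=R.from_rotvec(s["tool_rot"]).as_matrix()
    print("t",s["time"],"world",np.round(s["position"],4),"jig",wj(J,s["position"]).round(1),"tool x in world",Rt[:,0].round(3),"z",Rt[:,2].round(3),"F",np.round(s["ft_force"],1),s["grip_width"])
E
python3 -c "
from h import *;st()
for t in np.arange(0,1.6,.15): print(t.round(2),[round(v,0) for v in(75-140*np.cos(t)-20*np.sin(t),140*np.sin(t)-20*np.cos(t))])"
```

```text
t 1.1 world [0.4568 0.0305 0.162 ] jig [[-63.6 -45.3]] tool x in world [0.146 0.989 0.   ] z [ 0.002  0.    -1.   ] F [ 0.4 -0.2 -0.7] 0.16471154789300138
0.0 [np.float64(-65.0), np.float64(-20.0)]
0.15 [np.float64(-66.0), np.float64(1.0)]
0.3 [np.float64(-65.0), np.float64(22.0)]
0.45 [np.float64(-60.0), np.float64(43.0)]
0.6 [np.float64(-52.0), np.float64(63.0)]
0.75 [np.float64(-41.0), np.float64(81.0)]
0.9 [np.float64(-28.0), np.float64(97.0)]
1.05 [np.float64(-12.0), np.float64(111.0)]
1.2 [np.float64(6.0), np.float64(123.0)]
1.35 [np.float64(25.0), np.float64(132.0)]
1.5 [np.float64(45.0), np.float64(138.0)]
```

Call:
{"api": "jog_arm", "payload": {"moves": [0, 0, 0.1, 0, 0, 0, -1, 0, 0, 0.2, 0, 0, 0, -1, 0, 0, 0.3, 0, 0, 0, -1, 0, 0, 0.35, 0, 0, 0, -1, 0, 0, 0.35, 0, 0, 0, -1, 0.03, 0, 0.35, 0, 0, 0, -1, 0.06, 0, 0.35, 0, 0, 0, -1, 0.09, 0, 0.35, 0, 0, 0, -1]}}

```text
time: 2.1
position: [0.4597, 0.0587, 0.0584]
tool_rot: [2.376, 2.054, 0.002]
ft_force: [0.1, 0.5, -0.8]
grip_width: 0.006
grip_force: 0.0
```

```bash
python3 -c "
from h import *;st()
from bench import ctrl;import cv2
a=ctrl.get_image('scene')['pixels'][170:350,195:425,::-1]
cv2.imwrite('pics/c3.png',cv2.resize(a,None,fx=2.5,fy=2.5,interpolation=cv2.INTER_CUBIC))"
```

```text
t 2.1 world [0.4597 0.0587 0.0584] jig [[-64.9 -17. ]] tool x in world [0.144 0.99  0.001] z [ 0.002  0.    -1.   ] F [ 0.1  0.5 -0.8] 0.005602792175827635
```

View pics/c3.png

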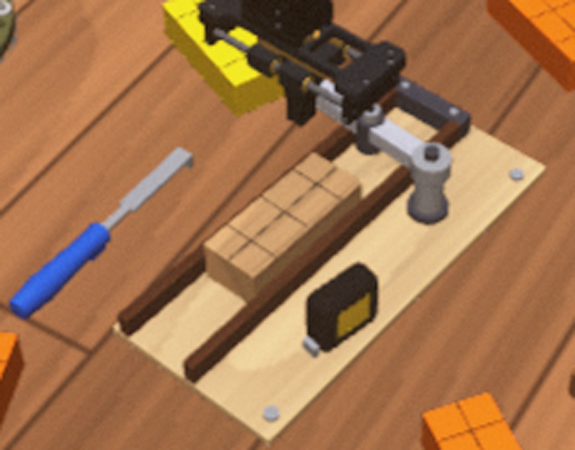

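Picture: the shut fingers stand just behind the bar near its tip, around (300,115), and the rail is untouched at (285,220). I'll sweep the arc.

Call:
{"api": "jog_arm", "payload": {"moves": [0.06, 0, 0, 0, 0, 0, -1, 0.13, 0, 0, 0, 0, 0, -1, 0.2, 0.017, 0, 0, 0, 0, -1, 0.267, 0.043, 0, 0, 0, 0, -1, 0.327, 0.08, 0, 0, 0, 0, -1, 0.38, 0.123, 0, 0, 0, 0, -1, 0.427, 0.177, 0, 0, 0, 0, -1, 0.45, 0.21, 0, 0, 0, 0, -1]}}

```text
time: 3.15
position: [0.5415, 0.1829, 0.0574]
tool_rot: [-2.376, -2.055, 0.0]
ft_force: [-0.8, -2.8, 0.5]
grip_width: 0.006
grip_force: 0.5
```

```bash
python3 -c "
from h import *;st()"
```

```text
t 3.15 world [0.5415 0.1829 0.0574] jig [[ -1.9 117.8]] tool x in world [0.144 0.99  0.   ] z [-0.  0. -1.] F [-0.8 -2.8  0.5] 0.0060903287943854965
```

Call:
{"api": "jog_arm", "payload": {"moves": [0.02, 0.03, 0, 0, 0, 0, -1, 0.04, 0.07, 0, 0, 0, 0, -1, 0.055, 0.11, 0, 0, 0, 0, -1, 0.065, 0.15, 0, 0, 0, 0, -1, 0.067, 0.175, 0, 0, 0, 0, -1, 0.067, 0.175, 0, 0, 0, 0, -1, 0.067, 0.08, 0, 0, 0, 0, -1, 0.067, 0.05, -0.1, 0, 0, 0, -1]}}

```text
time: 4.15
position: [0.5549, 0.1994, 0.0853]
tool_rot: [-2.374, -2.054, 0.009]
ft_force: [0.5, -0.0, 0.2]
grip_width: 0.005
grip_force: 0.0
```

```bash
python3 -c "
from h import *;st()"
```

```text
t 4.15 world [0.5549 0.1994 0.0853] jig [[  8.9 136. ]] tool x in world [ 0.144  0.99  -0.003] z [-0.006 -0.002 -1.   ] F [ 0.5 -0.   0.2] 0.005052436162546513
```

Call:
{"api": "jog_arm", "payload": {"moves": [0, 0, -0.15, 0, 0, 0, -1, -0.05, 0, -0.3, 0, 0, 0, -1, -0.2, -0.02, -0.3, 0, 0, 0, -1, -0.38, -0.04, -0.3, 0, 0, 0, -1, -0.56, -0.04, -0.3, 0, 0, 0, -1, -0.74, -0.04, -0.3, 0, 0, 0, -1, -0.92, -0.04, -0.3, 0, 0, 0, -1, -1, -0.04, -0.3, 0, 0, 0, -1]}}

```text
time: 5.15
position: [0.5022, -0.0992, 0.1779]
tool_rot: [2.381, 2.047, -0.0]
ft_force: [0.8, 1.1, 0.2]
grip_width: 0.007
grip_force: 0.0
```

Call:
{"api": "jog_arm", "payload": {"moves": [-0.1, 0, 0, 0, 0, 0, -1, -0.2, 0, 0, 0, 0, 0, -1, -0.23, 0, 0, 0, 0, 0, -1, -0.23, 0, 0, 0, 0, 0, -1, -0.23, 0, 0, 0, 0, 0, -1, -0.23, 0, 0, 0, 0, 0, -1, -0.23, 0, 0, 0, 0, 0, -1, -0.23, 0, 0, 0, 0, 0, -1]}}

```text
time: 6.15
position: [0.4933, -0.1633, 0.1776]
tool_rot: [2.376, 2.055, 0.0]
ft_force: [-0.5, -0.2, 0.1]
grip_width: 0.005
grip_force: 0.0
```

```bash
python3 -c "
from h import *;st()
from bench import ctrl;import cv2
a=ctrl.get_image('scene')['pixels'][170:350,195:425,::-1]
cv2.imwrite('pics/c4.png',cv2.resize(a,None,fx=3.3,fy=3.3,interpolation=cv2.INTER_CUBIC))"
```

```text
t 6.15 world [ 0.4933 -0.1633  0.1776] jig [[   0.5 -231.8]] tool x in world [ 0.144  0.99  -0.   ] z [ 0. -0. -1.] F [-0.5 -0.2  0.1] 0.005073435675982008
```

View pics/c4.png

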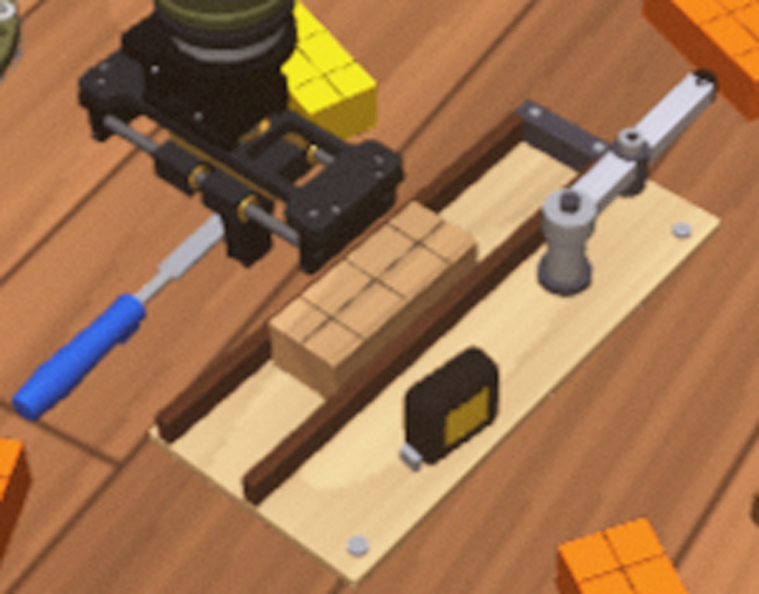

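Picture: the arm now points along the trough side (knob at (705,80), about 1.55 rad), the trough is clear, and the rail and bystanders have not moved. I'll descend behind the rail.

Call:
{"api": "jog_arm", "payload": {"moves": [0, 0, 0.12, 0, 0, 0, -1, 0, 0, 0.24, 0, 0, 0, -1, 0, 0, 0.36, 0, 0, 0, -1, 0, 0, 0.44, 0, 0, 0, -1, 0, 0, 0.48, 0, 0, 0, -1, 0, 0, 0.48, 0, 0, 0, -1, 0.03, 0, 0.48, 0, 0, 0, -1, 0.06, 0, 0.48, 0, 0, 0, -1]}}

```text
time: 7.2
position: [0.4969, -0.1452, 0.0347]
tool_rot: [2.376, 2.053, 0.002]
ft_force: [0.9, 0.7, -0.3]
grip_width: 0.003
grip_force: 0.0
```

```bash
python3 -c "
from h import *;st()"
```

```text
t 7.2 world [ 0.4969 -0.1452  0.0347] jig [[   1.4 -213.3]] tool x in world [0.145 0.989 0.   ] z [ 0.002 -0.    -1.   ] F [ 0.9  0.7 -0.3] 0.002861300930069239
```

Call:
{"api": "jog_arm", "payload": {"moves": [0.04, 0, 0, 0, 0, 0, -1, 0.09, 0, 0, 0, 0, 0, -1, 0.15, 0, 0, 0, 0, 0, -1, 0.21, 0, 0, 0, 0, 0, -1, 0.27, 0, 0, 0, 0, 0, -1, 0.33, 0, 0, 0, 0, 0, -1, 0.37, 0, 0, 0, 0, 0, -1, 0.4, 0, 0, 0, 0, 0, -1]}}

```text
time: 8.2
position: [0.5133, -0.0266, 0.0337]
tool_rot: [2.376, 2.054, -0.0]
ft_force: [0.3, -2.9, 2.6]
grip_width: 0.003
grip_force: 1.5
```

Call:
{"api": "jog_arm", "payload": {"moves": [0.01, 0, 0, 0, 0, 0, -1, 0.02, 0, 0, 0, 0, 0, -1, 0.03, 0, 0, 0, 0, 0, -1, 0.04, 0, 0, 0, 0, 0, -1, 0.05, 0, 0, 0, 0, 0, -1, 0.055, 0, 0, 0, 0, 0, -1, 0.06, 0, 0, 0, 0, 0, -1, 0.06, 0, 0, 0, 0, 0, -1]}}

```text
time: 9.2
position: [0.5159, -0.0089, 0.0335]
tool_rot: [-2.377, -2.054, -0.0]
ft_force: [-0.2, -2.4, 1.1]
grip_width: 0.001
grip_force: 0.9
```

```bash
python3 -c "
from h import *;st()"
```

```text
t 9.2 world [ 0.5159 -0.0089  0.0335] jig [[  0.5 -75.7]] tool x in world [0.145 0.989 0.   ] z [ 0.  0. -1.] F [-0.2 -2.4  1.1] 0.0014078437110168428
```

Still sliding (2.4 N), about 6 mm from the stop. I'll creep on in 1 mm steps and watch the force.

Call:
{"api": "jog_arm", "payload": {"moves": [0.003, 0, 0, 0, 0, 0, -1, 0.006, 0, 0, 0, 0, 0, -1, 0.009, 0, 0, 0, 0, 0, -1, 0.012, 0, 0, 0, 0, 0, -1, 0.015, 0, 0, 0, 0, 0, -1, 0.018, 0, 0, 0, 0, 0, -1, 0.018, 0, 0, 0, 0, 0, -1, 0.018, 0, 0, 0, 0, 0, -1]}}

```text
time: 10.2
position: [0.5166, -0.004, 0.0335]
tool_rot: [2.377, 2.054, -0.0]
ft_force: [0.2, -1.9, 1.2]
grip_width: 0.005
grip_force: 1.3
```

Call:
{"api": "jog_arm", "payload": {"moves": [0.002, 0, 0, 0, 0, 0, -1, 0.004, 0, 0, 0, 0, 0, -1, 0.006, 0, 0, 0, 0, 0, -1, 0.008, 0, 0, 0, 0, 0, -1, 0.01, 0, 0, 0, 0, 0, -1, 0.01, 0, 0, 0, 0, 0, -1, 0.01, 0, 0, 0, 0, 0, -1, 0.01, 0, 0, 0, 0, 0, -1]}}

```text
time: 11.2
position: [0.5165, -0.0039, 0.0336]
tool_rot: [2.377, 2.051, -0.005]
ft_force: [-2.2, -8.6, 2.7]
grip_width: 0.006
grip_force: 4.5
```

```bash
python3 -c "
from h import *;st()"
```

```text
t 11.2 world [ 0.5165 -0.0039  0.0336] jig [[  0.4 -70.7]] tool x in world [ 0.147  0.989 -0.003] z [-0.001 -0.003 -1.   ] F [-2.2 -8.6  2.7] 0.00614172607447705
```

The tool held still while the force rose to 8.6 N, at the expected place, so the rail is against the stop. I'll back off, rise and look.

Call:
{"api": "jog_arm", "payload": {"moves": [-0.03, 0, 0, 0, 0, 0, -1, -0.1, 0, 0, 0, 0, 0, -1, -0.13, 0, -0.1, 0, 0, 0, -1, -0.13, 0, -0.25, 0, 0, 0, -1, -0.2, 0, -0.4, 0, 0, 0, -1, -0.35, 0, -0.5, 0, 0, 0, -1, -0.5, 0, -0.5, 0, 0, 0, -1, -0.6, 0, -0.5, 0, 0, 0, -1]}}

```text
time: 12.2
position: [0.4911, -0.1803, 0.1842]
tool_rot: [2.377, 2.052, 0.003]
ft_force: [0.5, 0.2, -0.2]
grip_width: 0.003
grip_force: 0.0
```

```bash
python3 -c "
from h import *;st()
from bench import ctrl;import cv2
a=ctrl.get_image('scene')['pixels'][170:350,195:425,::-1]
cv2.imwrite('pics/c5.png',cv2.resize(a,None,fx=3.3,fy=3.3,interpolation=cv2.INTER_CUBIC))"
```

```text
t 12.2 world [ 0.4911 -0.1803  0.1842] jig [[   0.8 -248.9]] tool x in world [0.146 0.989 0.001] z [ 0.002  0.001 -1.   ] F [ 0.5  0.2 -0.2] 0.003169805664192062
```

View pics/c5.png

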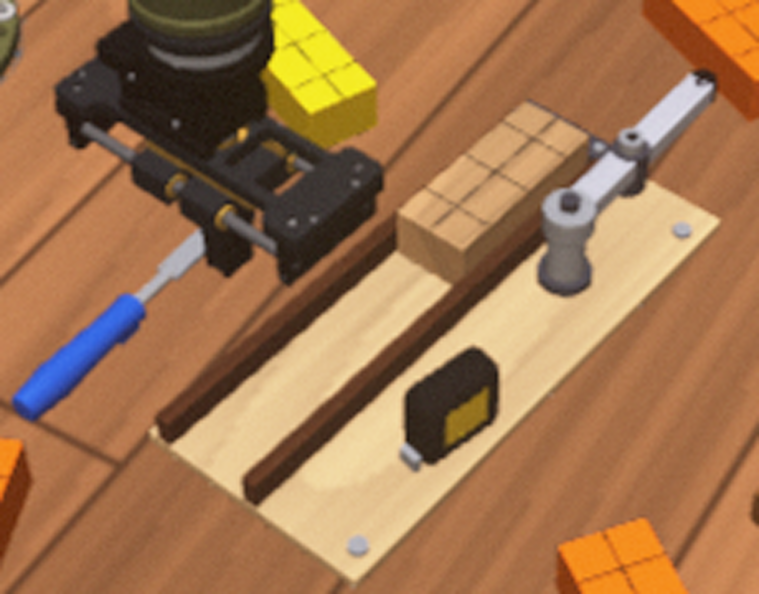

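Picture: the rail lies flat between the walls at the stop (front top corners (527,100), (595,145); rear (400,213), (462,248)). The arm is clear, and the tape and chisel are unmoved. I'll do a numeric check before handing in.

Run:
```python
from h import *
m=np.array([wj(J,ray("scene",*c1(*q),.057))[0] for q in((527,100),(595,145),(462,248),(400,213))])
print(m.round(1)); y=m[:,1].mean()+75; print("front y",y)
if abs(y-90)<6:
    from bench import ctrl; print(ctrl.close_job())
```

```text
[[-29.3  88.6]
 [ 38.6  82.1]
 [ 28.3 -60.1]
 [-26.7 -61.9]]
front y 87.17055256274419
the job is handed in; nothing more can be done
None
```

The drill arm is swung clear to about 1.55 rad and the rail lies flat against the end stop. The camera puts its front within about 3 mm of the stop face. The tape and chisel are unmoved, and the job was handed in at about 12 s; the hand-in gave no verdict.

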